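# Feel out the heavy side of a turning blank and hold it down

## Task

The round wooden blank on the turning head is heavier on one side, though it does not show, and the spindle drags too much for it to swing down by itself. Take the crank handle, turn it clockwise as you face the crank (the other way unscrews the faceplate) until the white notch on the index ring stands under the red pointer and stop there a second, then crank on clockwise at least one whole turn and feel where it goes heavy and where it goes light. Then bring the blank's heavy side straight down and finish still holding the crank handle there, so that a counterweight can be bolted on at the top; leave everything else on the bench where it is.

Things in the scene. Friction and masses are not known exactly. Their poses are not given: they have to be found in the camera images.
- headstock: Green cast turning head fixed on a 275 x 190 mm plywood board. Origin on the bench under the middle of the casting; x along the spindle from the crank (-x end, facing the robot) to the blank (+x end), y left, z up. The level spindle axis is 145 mm above the bench, over the origin. Casting: x -64 to 64, y -65 to 65 mm, 212 mm high. Board: x -85 to 190 mm.
- spindle_axis (a point): Point on the spindle axis 165 mm in front of the headstock's origin (x = -165 mm, 145 mm above the bench), level with the outer half of the crank handle; fixed. The handle circles round it. The crank's arm and hub are at x -111 to -92 mm and reach 68 mm from the axis on the handle's side, 55 mm on the other. Crank and handle by themselves are in balance.
- spindle (a joint): Angle of the spindle with crank, index ring and blank, rad; 0 = notch under the pointer, grows clockwise as seen facing the crank, counts on past a turn (6.28 ...). Starts at -2.6 to -0.7; no end stop. Constant drag of 0.36 N m, a little more than the heavy side's pull (0.2 to 0.31 N m when level with the axis), so it stays where left. Hardest where the heavy side rises past level, lightest where it sinks.
- crank_handle: Black revolving sleeve of the crank, 22 mm diameter, 90 mm long, lying parallel to the spindle axis; origin at its middle, at x = -152 mm of the headstock and 55 mm off the axis (200 mm above the bench at the top, 90 mm at the bottom). A quarter turn clockwise of the notch. Revolves freely on its pin, so it can be held from above all the way round. Spans x -197 to -107 mm.
- zero_notch (a point): White-painted notch on the rim of the dark index ring (58 mm radius, x -86 to -74 mm, between crank and casting), 8 mm wide, with a white line on the ring's face; turns with the crank. Point on the rim's crank-side edge.
- pointer_tip (a point): Tip of the fixed red pointer above the top of the index ring, straight over the spindle axis, 210 mm above the bench.
- blank: Round glued-up wooden blank, 200 mm across, 45 mm thick (x 88 to 133 mm of the headstock), 0.72 to 1.08 kg, screwed to the faceplate on the spindle at some chance angle to the notch; turns with the crank. Origin on the spindle axis, over the headstock's origin; x along the spindle. Its y and z axes only tell its orientation: where the heavy side lies from them is not known and must be felt.
- mug: Cream enamel mug, 84 mm high, stands by; origin under it.
- tape_measure: Black and yellow pocket tape, 61 mm high, stands by.
- try_square: Try square with a dark wooden stock, 172 x 110 mm, lies by.
- sanding_block: Brown sanding block, 113 x 64 x 31 mm, lies by.

How it is judged:
By the outcome, as a careful person would: the job done as asked, in the order asked, and still so for the second after the job is handed in, while the arm keeps its last pose, push and grip.
It also fails if it takes over 72 s, if anything falls off the work surface, if the arm or the gripper's body presses on something with over 40 N, if the wrist force passes 120 N, or if a joint passes its speed limit or range.

## Robot

A 6-joint arm with a two-finger parallel gripper is mounted at the origin on a cart in front of the work surface, level with it; the furniture and walls round the work are solid. World frame = base frame: x ahead of the robot, y to its left, z up, the work surface at z = 0. Lengths are in m, angles in rad, forces in N, time in s.
With the tool pointing down it reaches from about 0.3 to 0.95 m from the base axis. Payload 3.1 kg.
Tool frame: the origin (TCP) lies between the finger pads; the fingertips stand 11 mm ahead of it and the grasp point (between the pads) lies 8 mm behind it (robot.tip_reach is the distance from the TCP to the fingertips, in m); y points along the fingers, z is the direction in which the jaws open and shut, and the axes are right-handed (so a half turn about y gives the same grasp; the last joint's range is limited). The gripper opens to 85 mm and grips with 20 to 120 N. Pads are 22 mm wide; open, the fingers measure 114 mm over their backs; the gripper's body (76 mm by 85 mm) begins 54 mm behind the grasp point. The pads swing forward as they close: fully open they stand 13 mm farther back than shut.
Start: joints at [1.245, 0.308, 1.634, -0, 1.2, -0.07], TCP at [0.158, 0.605, 0.242] pointing down, gripper open.
Joint ranges: [-3.06, 3.06], [-0.79, 1.96], [0.05, 2.63], [-1.19, 4.34], [0.05, 2.64], [-2.94, 2.94]. Speed limits (rad/s): [2.79, 2.79, 3.14, 3.14, 3.14, 3.14].

## Interface

Orientations are given as a unit quaternion [x, y, z, w].
In Python, from bench import robot, eyes gives the robot as it stands. The module is installed in compiled form; this text tells all that it offers.
- The arm moves only by the shell command python3 -m pendant 'ROWS' [OPENING] [FORCE]. ROWS is JSON, a list of rows, each a list of 4 numbers: the shift along the world's x, y, z in m, then the turn about the world's z in degrees. A call has 1 to 20 rows; each row shifts and turns the commanded pose from where the row before left it; what a row does not reach is not made up. A row lasts 1/12 s, in which the tool goes at most 41.7 mm and 7.16 degrees, less where a joint would pass 70% of its speed; a pose out of reach is approached as far as the arm can. A call is refused whole if a number of a shift passes 0.0417 or a number of a turn 7.16, either way. A call with a gripper value outside its range is refused whole. OPENING is the finger opening in m, from 0 to 0.0854, set as the call begins (- or left out, the last holds). The fingers move at their own pace and stop on an object; FORCE is the grip in N (left out, the last holds). Time passes only in rows, so rows that do not move let the fingers close. It gives the time, the measured TCP pose, the force and the opening at its end, in the units of the state.
- robot.state(): the state, without advancing time (a new reading comes with each control period).
- eyes.snapshot(name): name is "scene" or "top"; returns the picture (400x640x3 uint8, red, green, blue); there is no depth.
- eyes.camera_info(name): a dict with "fx", "fy", "cx", "cy" (pixels), "R" (3x3) and "t" (3): a world point X has camera coordinates R X + t. Camera axes: x right, y down, z forward; pixel columns grow to the right and rows downward; lengths in m; the calibration is good to about 2 mm. A picture is of the moment at which its call begins. camera_info takes no time and is no camera call.
- robot.hand_in(): hands the job in, once; it reports no verdict.
The state is a dict: "t": time; "joints": joint angles; "joint_velocities": joint speeds; "joint_efforts": joint torques, N m; "tcp_pos": TCP position; "tool_rot": TCP orientation; "ft_force": force on the tool from outside, world axes, zero at the start; "wrist_torque": the same for the moment, N m; "gripper_width": finger opening in m.
Only numpy, scipy, OpenCV 4.12 (cv2) and the standard library are available. Lean on these libraries where they do the work, as an engineer would, in place of code of your own. Each camera call takes 0.05 s, during which the arm holds its last target.

## Working session

There is one attempt and no reset: what is moved stays moved. The work goes in short steps, Python scripts to look and compute and a shell command to move; the robot and the scene stay as the last step left them, time stands still between calls to the robot, and variables do not carry over. Pictures are saved under pics/ and viewed, and the job is handed in when it is done.

```bash
mkdir -p pics; python3 - <<'E'
from bench import robot, eyes
import cv2
for n in("scene","top"):
    cv2.imwrite(f"pics/{n}0.png",eyes.snapshot(n)[:,:,::-1]); c=eyes.camera_info(n); print(n,c)
print(robot.state(),robot.tip_reach)
E
```

```text
scene {'fx': 494.03855594846783, 'fy': 494.03855594846783, 'cx': 318.0890444464886, 'cy': 197.53429433448312, 'R': array([[ 0.53965324, -0.84184175,  0.00876641],
       [-0.40799887, -0.27062306, -0.87195188],
       [ 0.73641789,  0.46697497, -0.48951309]]), 't': array([-0.34812585,  0.35922259,  1.08569885])}
top {'fx': 415.0514095378447, 'fy': 415.0514095378447, 'cx': 321.9813194600578, 'cy': 193.64778280942613, 'R': array([[ 0.00714196, -0.99962409, -0.02647027],
       [-0.99282995, -0.00392981, -0.11947066],
       [ 0.11932172,  0.02713373, -0.9924848 ]]), 't': array([-0.02332595,  0.57565588,  1.20467684])}
{'t': 0.1, 'joints': array([ 1.24528635e+00,  3.08935764e-01,  1.63507742e+00,  3.93912098e-06,
        1.19971629e+00, -6.97243849e-02]), 'joint_velocities': array([-0.00056728,  0.00016762, -0.00368636, -0.00097339, -0.00076922,
       -0.00035865]), 'joint_efforts': array([ 8.76531658e-05, -4.16412592e+01, -2.77643895e+01, -1.50710753e-04,
        3.98204967e-03,  3.42021622e-05]), 'tcp_pos': array([0.15793206, 0.60395446, 0.24114215]), 'tool_rot': array([ 0.7020718 , -0.09033758,  0.09003839, -0.70059075]), 'ft_force': array([1.26444588, 0.00396695, 0.0418012 ]), 'wrist_torque': array([ 0.01359098, -0.01498758,  0.0199423 ]), 'gripper_width': 0.08513431400553848} 0.011
```

View pics/scene0.png

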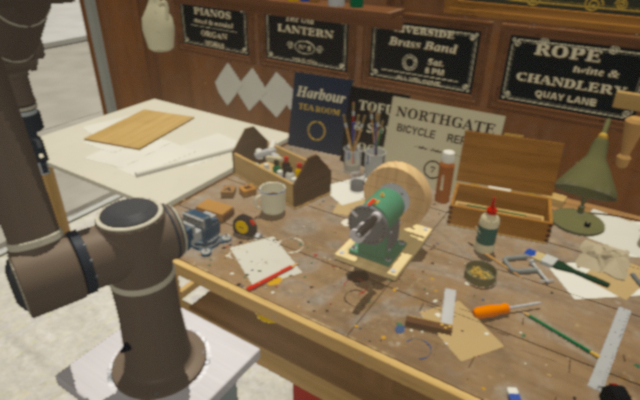

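View pics/top0.png

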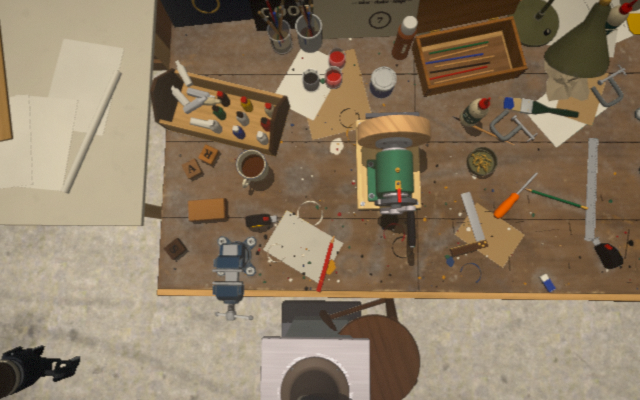

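```bash
python3 - <<'E'
import cv2
a=cv2.imread("pics/scene0.png")[150:290,320:450]; cv2.imwrite("pics/s0c.png",cv2.resize(a,None,fx=4.2,fy=4.2,interpolation=2))
a=cv2.imread("pics/top0.png")[100:270,340:440]; cv2.imwrite("pics/t0c.png",cv2.resize(a,None,fx=3.5,fy=3.5,interpolation=2))
E
```

```text
(no output)
```

View pics/s0c.png

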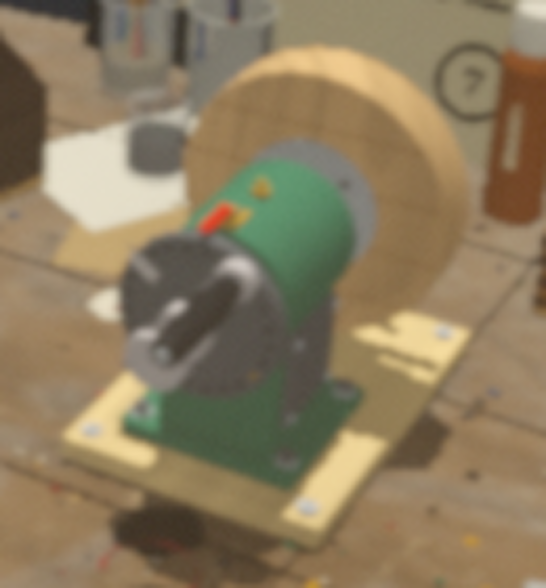

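View pics/t0c.png

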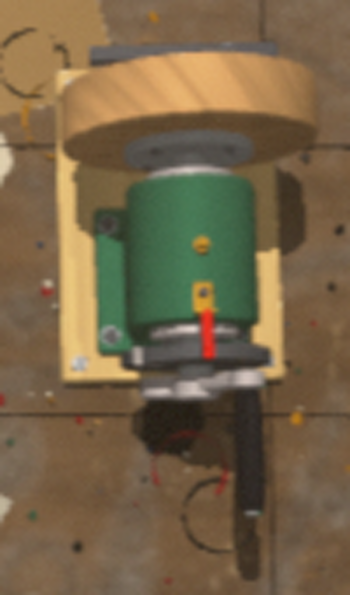

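```bash
cat > h.py <<'E'
import numpy as np
from bench import robot, eyes
import cv2
C={n:eyes.camera_info(n) for n in("scene","top")}
def ray(n,u,v):
    c=C[n];d=c['R'].T@np.array([(u-c['cx'])/c['fx'],(v-c['cy'])/c['fy'],1]);return -c['R'].T@c['t'],d/np.linalg.norm(d)
def tri(s,t):
    A=[];b=[]
    o1,d1=ray("scene",*s);o2,d2=ray("top",*t)
    M=np.zeros((3,3));r=np.zeros(3)
    for o,d in((o1,d1),(o2,d2)):
        P=np.eye(3)-np.outer(d,d);M+=P;r+=P@o
    X=np.linalg.solve(M,r)
    return X,[np.linalg.norm((np.eye(3)-np.outer(d,d))@(X-o)) for o,d in((o1,d1),(o2,d2))]
def plane(n,uv,z):
    o,d=ray(n,*uv);return o+d*(z-o[2])/d[2]
def proj(n,X):
    c=C[n];p=c['R']@np.asarray(X)+c['t'];return np.array([c['fx']*p[0]/p[2]+c['cx'],c['fy']*p[1]/p[2]+c['cy']])
S=lambda x,y:(320+x/4.2,150+y/4.2)
T=lambda x,y:(340+x/3.5,100+y/3.5)
E
python3 - <<'E'
from h import *
np.set_printoptions(precision=4,suppress=True)
for k,s,t in [("handle end",(165,350),(250,511)),("handle base",(235,282),(248,395)),("pointer",(205,232),(208,357)),("FL board",(65,435),(63,382)),("FR",(318,540),(285,375)),("brass",(262,187),(202,244))]:
    print(k,tri(S(*s),T(*t)))
for k in [(63,382),(285,375),(58,72)]: print(plane("top",T(*k),0.018))
for k in [(65,435),(318,540),(470,327)]: print(plane("scene",S(*k),0.018))
E
```

```text
handle end (array([ 0.4243, -0.2547,  0.1938]), [np.float64(0.0018248709064435636), np.float64(0.0018248709064436234)])
handle base (array([ 0.5091, -0.2552,  0.1958]), [np.float64(0.0027311339622885537), np.float64(0.002731133962288606)])
pointer (array([ 0.5347, -0.2229,  0.208 ]), [np.float64(0.0008634085764335423), np.float64(0.0008634085764335272)])
FL board (array([ 0.5319, -0.1294,  0.02  ]), [np.float64(0.0014986753531078096), np.float64(0.0014986753531079397)])
FR (array([ 0.5382, -0.3183,  0.0092]), [np.float64(0.0015326217015329989), np.float64(0.0015326217015329507)])
brass (array([ 0.6194, -0.2209,  0.1999]), [np.float64(0.0006810359634432951), np.float64(0.0006810359634432639)])
[ 0.5313 -0.1282  0.018 ]
[ 0.5382 -0.3178  0.018 ]
[ 0.805  -0.1247  0.018 ]
[ 0.5354 -0.1291  0.018 ]
[ 0.5265 -0.3212  0.018 ]
[ 0.8166 -0.3096  0.018 ]
```

```bash
cat > fit.py <<'E'
from h import *
from scipy.optimize import least_squares
from scipy.spatial.transform import Rotation as R
np.set_printoptions(precision=4,suppress=True)
def W(p,P):
    x,y,a=p[:3];c,s=np.cos(a),np.sin(a);return np.array([x+c*P[0]-s*P[1],y+s*P[0]+c*P[1],P[2]])
def res(p):
    t=p[4];ph=p[3]+np.pi/2
    he=(-.197,-.055*np.sin(ph),.145+.055*np.cos(ph)); hb=(-.107,)+he[1:]
    L=[("top",T(63,382),(-.085,.095,t)),("top",T(285,377),(-.085,-.095,t)),("top",T(57,72),(.19,.095,t)),
    ("scene",S(65,435),(-.085,.095,t)),("scene",S(318,535),(-.085,-.095,t)),("scene",S(470,327),(.19,-.095,t)),
    ("top",T(208,357),(p[5],0,.21)),("scene",S(205,232),(p[5],0,.21)),
    ("top",T(250,515),he),("scene",S(163,352),he),("top",T(248,392),hb)]
    return np.concatenate([proj(n,W(p,P))-uv for n,uv,P in L])
r=least_squares(res,[.617,-.222,.015,-.9,.018,-.08],loss='soft_l1')
print(r.x,"\n",res(r.x).reshape(-1,2))
p=r.x;ph=p[3]+np.pi/2
print("axis pt",W(p,(-.165,0,.145)),"handle",W(p,(-.165,-.055*np.sin(ph),.145+.055*np.cos(ph))))
print(R.from_quat(robot.state()['tool_rot']).as_matrix())
n=(-.086,-.058*np.sin(p[3]),.145+.058*np.cos(p[3]))
print("notch proj",proj("scene",W(p,n)),S(140,260))
E
python3 fit.py
```

```text
[ 0.618  -0.2217  0.021  -1.0201  0.0192 -0.084 ] 
 [[ 0.1081  0.0657]
 [ 0.3422  0.4788]
 [-0.344  -0.3907]
 [-0.9707  0.348 ]
 [ 0.4423 -1.1924]
 [ 0.2018  0.9569]
 [ 0.6492  0.0467]
 [-0.2281 -0.4255]
 [ 0.4629 -0.4561]
 [-0.8886  0.8017]
 [-0.3571 -0.5553]]
axis pt [ 0.453  -0.2252  0.145 ] handle [ 0.4536 -0.2539  0.1919]
[[ 0.9675 -0.0007  0.253 ]
 [-0.253  -0.002   0.9675]
 [-0.0002 -1.     -0.0021]]
notch proj [350.7156 211.4238] (353.3333333333333, 211.9047619047619)
```

```bash
python3 -m pendant '[[0,-0.02,0.005,2],[0.01,-0.03,0.005,2],[0.012,-0.034,0.005,2],[0.012,-0.034,0.005,2],[0.012,-0.034,0.005,2],[0.012,-0.034,0.005,2],[0.012,-0.034,0,2],[0.012,-0.034,0,2],[0.012,-0.034,0,0],[0.012,-0.034,0,0],[0.012,-0.034,0,0],[0.012,-0.034,0,0],[0.012,-0.034,0,0],[0.012,-0.034,0,0],[0.012,-0.034,0,0],[0.012,-0.034,0,0],[0.012,-0.034,0,0],[0.012,-0.034,0,0],[0.012,-0.034,0,0],[0.012,-0.034,0,0]]' 0.0854 30
python3 -m pendant '[[0.012,-0.034,0,0],[0.012,-0.034,0,0],[0.012,-0.034,0,0],[0.012,-0.034,0,0],[0.012,-0.034,0,0],[0.01,-0.02,0,0],[0.005,-0.006,0,0],[0,0,0,0],[0,0,0,0]]'
python3 -c "
from h import *
from scipy.spatial.transform import Rotation as R
s=robot.state();print(R.from_quat(s['tool_rot']).as_matrix())
for n in ('scene','top'): cv2.imwrite(f'pics/{n}1.png',cv2.resize(eyes.snapshot(n)[80:300,260:480,::-1],None,fx=2.7,fy=2.7))"
```

```text
t: 1.77
tcp_pos: [0.384, -0.0592, 0.2721]
tool_rot: [-0.707, -0.008, 0.008, 0.707]
ft_force: [0.2, 0.8, 0.8]
gripper_width: 0.0854
t: 2.52
tcp_pos: [0.4586, -0.2525, 0.2715]
tool_rot: [-0.706, -0.008, 0.009, 0.708]
ft_force: [-0.8, 0.6, 0.5]
gripper_width: 0.0856
[[ 0.999729   -0.00174726 -0.02321346]
 [ 0.02321667  0.00183874  0.99972877]
 [-0.0017041  -0.99999678  0.0018788 ]]
```

View pics/scene1.png

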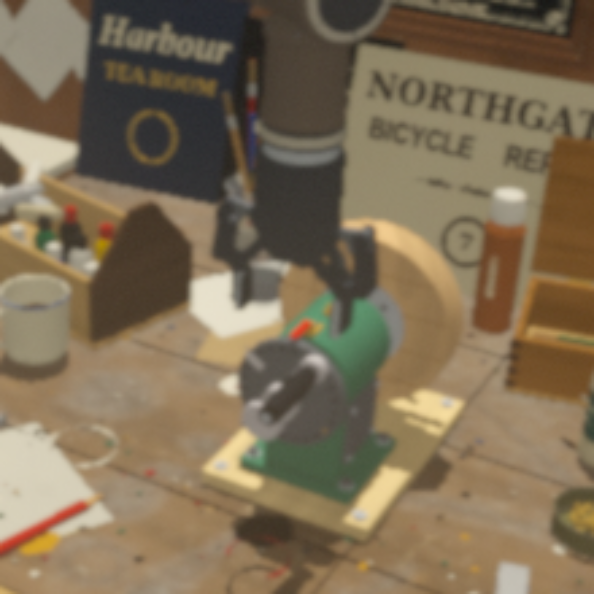

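View pics/top1.png

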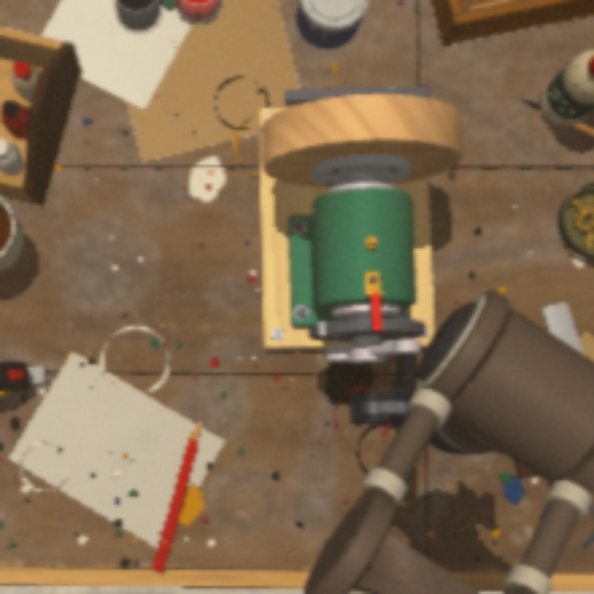

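```bash
python3 -m pendant '[[-0.002,-0.001,-0.015,0],[-0.002,0,-0.02,0],[-0.001,0,-0.02,0],[0,0,-0.017,0],[0,0,-0.01,0],[0,0,-0.005,0],[0,0,0,0],[0,0,0,0]]'
python3 -m pendant '[[0,0,0,0],[0,0,0,0],[0,0,0,0],[0,0,0,0],[0,0,0,0],[0,0,0,0],[0,0,0,0],[0,0,0,0],[0,0,0,0],[0,0,0,0]]' 0 60
python3 -c "
from h import *
print(robot.state())
for n in ('scene','top'): cv2.imwrite(f'pics/{n}2.png',cv2.resize(eyes.snapshot(n)[140:300,300:460,::-1],None,fx=3.7,fy=3.7))"
```

```text
t: 3.28
tcp_pos: [0.4545, -0.2541, 0.1859]
tool_rot: [0.707, 0.009, -0.008, -0.707]
ft_force: [-0.1, 0.5, 0.0]
gripper_width: 0.0854
t: 4.12
tcp_pos: [0.4543, -0.2537, 0.1852]
tool_rot: [-0.707, -0.008, 0.008, 0.707]
ft_force: [1.5, 4.1, -0.1]
gripper_width: 0.0203
{'t': 4.1167, 'joints': array([-5.93708207e-01,  1.72789784e-01,  1.92783977e+00,  1.18314822e-03,
        1.04156363e+00, -2.18837407e+00]), 'joint_velocities': array([-0.00269707,  0.00111528,  0.00078586, -0.00253468, -0.00318796,
        0.0011256 ]), 'joint_efforts': array([ -2.10313194, -33.08478355, -25.85636616,  -1.08143114,
        -0.36031027,  -0.05461224]), 'tcp_pos': array([ 0.45425385, -0.25373556,  0.18515634]), 'tool_rot': array([-0.70664111, -0.00825864,  0.0081967 ,  0.70747646]), 'ft_force': array([ 1.46908503,  4.06735135, -0.0537827 ]), 'wrist_torque': array([ 0.62233167, -0.20262774, -0.03223455]), 'gripper_width': 0.02030313968447565}
```

View pics/scene2.png

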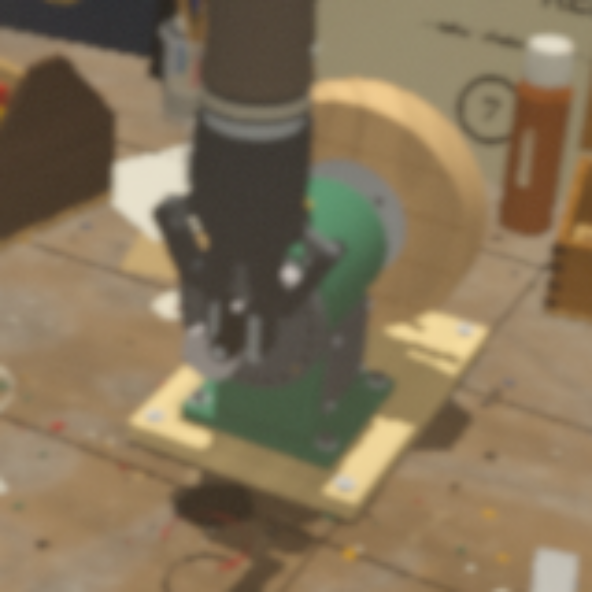

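```bash
python3 -m pendant '[[0,-0.003,-0.002,0],[0,-0.003,-0.002,0],[0,-0.0027,-0.0024,0],[0,-0.0027,-0.0024,0],[0,-0.0024,-0.0027,0],[0,-0.0023,-0.0027,0]]'
python3 -m pendant '[[0,-0.002,-0.003,0],[0,-0.0019,-0.0029,0],[0,-0.0016,-0.0032,0],[0,-0.0016,-0.0033,0]]'
python3 -m pendant '[[0,0,0,0],[0,0,0,0],[0,0,0,0]]'
```

```text
t: 4.72
tcp_pos: [0.4545, -0.2679, 0.1702]
tool_rot: [-0.705, -0.008, 0.008, 0.709]
ft_force: [4.8, 9.6, 0.6]
gripper_width: 0.0202
t: 5.05
tcp_pos: [0.4546, -0.2738, 0.158]
tool_rot: [-0.704, -0.008, 0.008, 0.71]
ft_force: [4.3, 13.7, 2.2]
gripper_width: 0.0197
t: 5.3
tcp_pos: [0.4546, -0.2741, 0.1574]
tool_rot: [-0.705, -0.008, 0.008, 0.71]
ft_force: [5.8, 10.9, -2.0]
gripper_width: 0.0202
```

```bash
cat > circ.py <<'E'
import numpy as np
from scipy.optimize import least_squares
def fit(P,R=.055):
    P=np.array(P);r=least_squares(lambda c:np.hypot(P[:,0]-c[0],P[:,1]-c[1])-R,[-.224,.137]);return r.x,r.fun*1e3
if __name__=="__main__":
    P=[(-.2537,.1852),(-.2679,.1702),(-.2738,.158),(-.2741,.1574)]
    c,f=fit(P);print(c,f)
    for y,z in P: print(np.degrees(np.arctan2(-(y-c[0]),z-c[1]))-90)
E
python3 circ.py
python3 -c "
from h import *
for n in ('scene','top'): cv2.imwrite(f'pics/{n}3.png',cv2.resize(eyes.snapshot(n)[180:260,330:430,::-1],None,fx=6,fy=6,interpolation=2))"
```

```text
[-0.22171714  0.14042691] [ 0.02302414 -0.05190147 -0.03239354  0.06405145]
-54.460562591405726
-32.809004162156505
-18.64472860779314
-17.95336185276885
```

View pics/scene3.png

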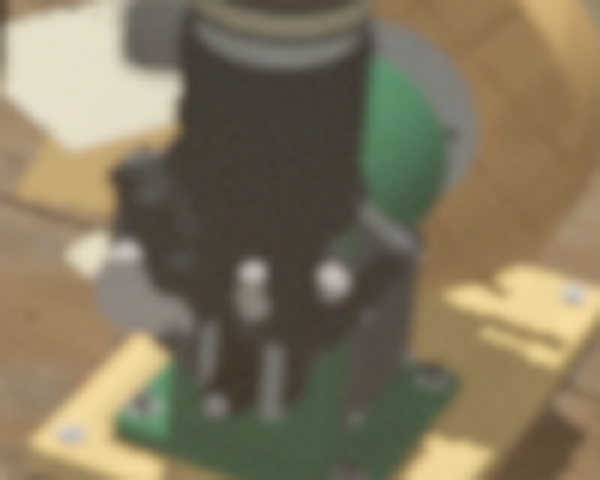

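View pics/top3.png

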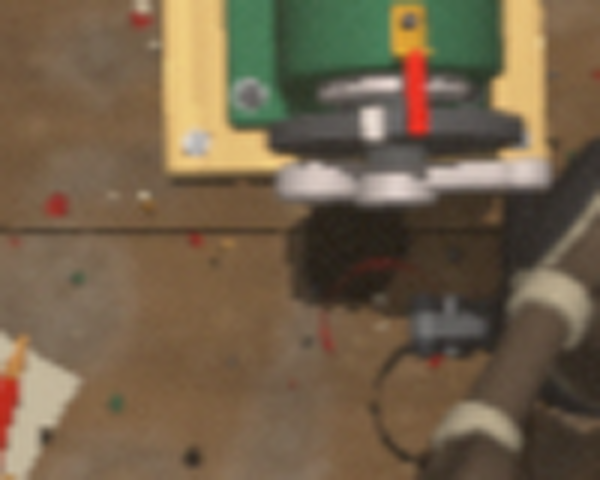

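```bash
python3 -m pendant '[[0,-0.0002,-0.003,0],[0,0,-0.003,0],[0,0.0004,-0.003,0],[0,0.0004,-0.003,0],[0,0.0004,-0.002,0],[0,0,-0.001,0],[0,0,0,0],[0,0,0,0],[0,0,0,0]]'
cat > look.py <<'E'
from h import *
import sys
s=eyes.snapshot('top')
cv2.imwrite(f'pics/{sys.argv[1]}.png',cv2.resize(s[180:260,330:430,::-1],None,fx=6,fy=6,interpolation=2))
hsv=cv2.cvtColor(s,cv2.COLOR_RGB2HSV).astype(int);h,sa,v=hsv[...,0],hsv[...,1],hsv[...,2]
red=((h<8)|(h>172))&(sa>150)&(v>120);red[:185]=0;red[205:]=0;red[:,:385]=0;red[:,:]&=True;red[:,415:]=0
ys,xs=np.nonzero(red);print("red rows",ys.min(),ys.max(),"tip col",xs[ys>=ys.max()-1].mean())
reg=s[198:205,370:425].astype(float);w=np.clip(reg.min(2)-110,0,None);
yy,xx=np.mgrid[198:205,370:425]
if w.sum()>0: print("white col",(w*xx).sum()/w.sum(),"row",(w*yy).sum()/w.sum(),w.sum())
E
python3 look.py top4
```

```text
t: 6.15
tcp_pos: [0.4548, -0.2764, 0.1446]
tool_rot: [-0.707, -0.009, 0.008, 0.707]
ft_force: [1.0, 6.0, 4.5]
gripper_width: 0.0202
red rows 189 202 tip col 399.2
white col 397.06845965770174 row 200.5317848410758 818.0
```

View pics/top4.png

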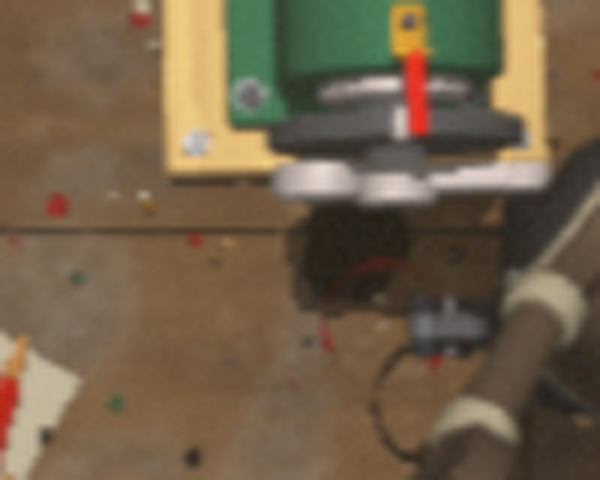

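```bash
python3 -m pendant '[[0,0.0003,-0.0015,0],[0,0,-0.0015,0],[0,0,-0.001,0],[0,0,0,0],[0,0,0,0],[0,0,0,0]]'
python3 look.py top5
```

```text
t: 6.7
tcp_pos: [0.4548, -0.2765, 0.141]
tool_rot: [0.707, 0.009, -0.008, -0.707]
ft_force: [0.6, 4.5, 5.1]
gripper_width: 0.0201
red rows 189 201 tip col 399.0
white col 396.4717948717949 row 202.3128205128205 195.0
```

View pics/top5.png

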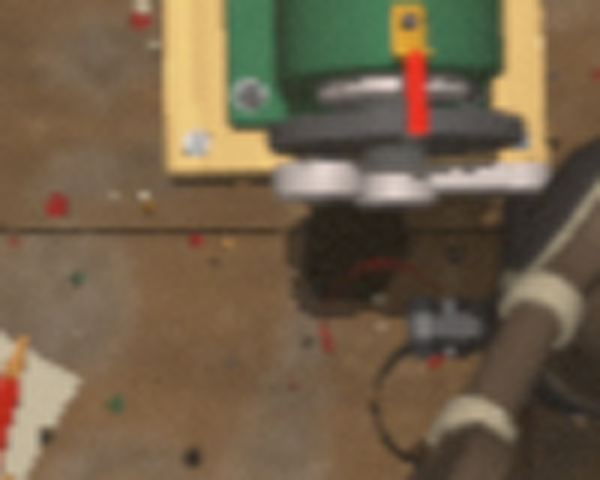

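```bash
python3 - <<'E'
from fit import W,p,proj,np
import cv2
for n,P in [("ptr",(-.084,0,.21)),("ptr-8",(-.078,0,.21)),("notch front",(-.086,0,.203)),("notch back",(-.074,0,.203)),("nL",(-.08,.004,.203)),("nR",(-.08,-.004,.203))]: print(n,proj("top",W(p,P)))
from bench import eyes
s=eyes.snapshot("top")
for r in range(194,206): print(r,[tuple(int(v) for v in s[r,c]) for c in range(395,405)])
E
```

```text
[ 0.618  -0.2217  0.021  -1.0201  0.0192 -0.084 ] 
 [[ 0.1081  0.0657]
 [ 0.3422  0.4788]
 [-0.344  -0.3907]
 [-0.9707  0.348 ]
 [ 0.4423 -1.1924]
 [ 0.2018  0.9569]
 [ 0.6492  0.0467]
 [-0.2281 -0.4255]
 [ 0.4629 -0.4561]
 [-0.8886  0.8017]
 [-0.3571 -0.5553]]
axis pt [ 0.453  -0.2252  0.145 ] handle [ 0.4536 -0.2539  0.1919]
[[ 0.9997  0.0011 -0.0233]
 [ 0.0233 -0.0005  0.9997]
 [ 0.0011 -1.     -0.0005]]
notch proj [350.7156 211.4238] (353.3333333333333, 211.9047619047619)
ptr [400.0774 202.0368]
ptr-8 [399.9915 199.687 ]
notch front [399.6668 203.088 ]
notch back [399.4968 198.4198]
nL [398.0111 200.7781]
nR [401.1527 200.7265]
194 [(207, 192, 185), (172, 156, 148), (169, 92, 85), (219, 57, 43), (233, 53, 38), (216, 83, 74), (178, 128, 123), (169, 154, 148), (160, 149, 143), (150, 140, 135)]
195 [(130, 122, 117), (118, 103, 99), (153, 72, 67), (217, 56, 44), (232, 49, 34), (206, 64, 56), (145, 91, 85), (114, 101, 96), (105, 99, 93), (107, 100, 96)]
196 [(99, 94, 91), (102, 92, 88), (135, 75, 70), (209, 59, 47), (231, 49, 33), (201, 56, 45), (130, 71, 65), (89, 77, 72), (81, 74, 7
[... 669 characters left out ...]
123, 83, 78), (200, 70, 58), (230, 55, 41), (214, 53, 43), (154, 73, 68), (101, 87, 85), (93, 89, 85), (90, 85, 83)]
202 [(77, 74, 71), (76, 73, 69), (101, 85, 79), (134, 83, 76), (148, 73, 64), (131, 65, 58), (97, 62, 57), (72, 63, 60), (67, 62, 60), (65, 62, 58)]
203 [(65, 58, 55), (66, 61, 56), (79, 73, 67), (85, 74, 67), (81, 67, 60), (70, 57, 50), (62, 51, 48), (56, 49, 46), (53, 48, 38), (55, 51, 46)]
204 [(82, 79, 74), (82, 78, 74), (82, 79, 76), (83, 79, 76), (78, 75, 71), (66, 63, 59), (55, 49, 45), (53, 49, 44), (52, 48, 42), (53, 48, 40)]
205 [(96, 95, 90), (93, 91, 88), (95, 94, 90), (93, 91, 87), (89, 85, 82), (73, 71, 65), (63, 58, 51), (58, 52, 45), (56, 51, 41), (61, 54, 44)]
```

```bash
python3 -m pendant '[[0,0,-0.001,0],[0,0,0,0],[0,0,0,0],[0,0,0,0],[0,0,0,0],[0,0,0,0],[0,0,0,0],[0,0,0,0],[0,0,0,0],[0,0,0,0],[0,0,0,0],[0,0,0,0],[0,0,0,0],[0,0,0,0],[0,0,0,0],[0,0,0,0]]'
python3 look.py top6
python3 - <<'E'
from circ import *
P=[(-.2537,.1852),(-.2679,.1702),(-.2738,.158),(-.2741,.1574),(-.2764,.1446),(-.2765,.141)]
print(fit(P))
E
```

```text
t: 8.13
tcp_pos: [0.4548, -0.2765, 0.1401]
tool_rot: [0.707, 0.009, -0.008, -0.707]
ft_force: [-0.7, 4.9, 6.9]
gripper_width: 0.0199
red rows 189 201 tip col 399.0
white col 395.65405405405403 row 202.34594594594594 185.0
(array([-0.2215822 ,  0.14060286]), array([-0.04130557, -0.03337752,  0.03961757,  0.13858558, -0.03665968,
       -0.0807598 ]))
```

View pics/top6.png

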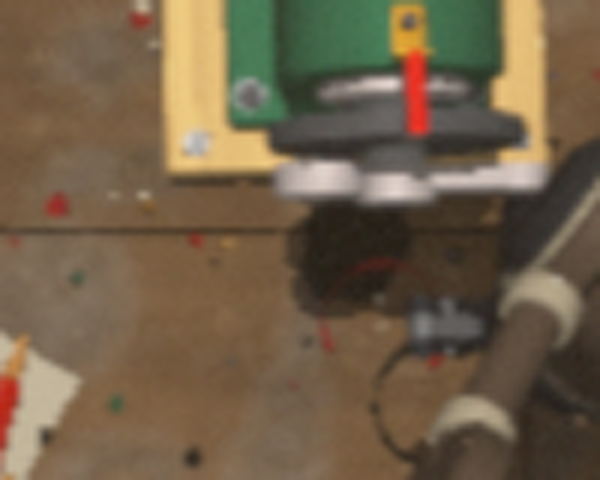

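```bash
(python3 -m pendant '[[0,0.0006,-0.0048,0],[0,0.001,-0.0048,0],[0,0.0012,-0.0047,0]]'
python3 -m pendant '[[0,0.0014,-0.0046,0],[0,0.0018,-0.0044,0],[0,0.0022,-0.0043,0]]'
python3 -m pendant '[[0,0.0026,-0.004,0],[0,0.0029,-0.0038,0],[0,0.0032,-0.0035,0]]'
python3 -m pendant '[[0,0.0035,-0.0032,0],[0,0.0038,-0.0029,0],[0,0.004,-0.0026,0]]'
python3 -m pendant '[[0,0.0043,-0.0022,0],[0,0.0044,-0.0018,0],[0,0.0046,-0.0014,0]]'
python3 -m pendant '[[0,0.0047,-0.001,0],[0,0.0048,-0.0006,0],[0,0.0048,-0.0002,0]]') | tee -a log.txt | grep -v rot
cat > an.py <<'E'
import re,numpy as np
from circ import *
t=open('log.txt').read()
p=np.array([eval(m) for m in re.findall(r'tcp_pos: (\[.*?\])',t)]);f=np.array([eval(m) for m in re.findall(r'ft_force: (\[.*?\])',t)])
P=p[:,1:]
c,r=fit(P if len(P)>12 else np.vstack([P,[(-.2537,.1852),(-.2679,.1702),(-.2738,.158),(-.2741,.1574),(-.2764,.1446),(-.2765,.141)]]))
r=r[:len(P)]
ph=np.unwrap(np.arctan2(-(P[:,0]-c[0]),P[:,1]-c[1]))
tan=np.c_[-np.cos(ph),-np.sin(ph)];rad=np.c_[-np.sin(ph),np.cos(ph)]
Ft=-(f[:,1:]*tan).sum(1);Fr=(f[:,1:]*rad).sum(1)
print(c)
for i in range(len(P)): print("th %.1f  T %.3f Nm  Fr %.1f  dr %.2fmm fx %.1f"%(np.degrees(ph[i])-90,Ft[i]*.055,Fr[i],r[i],f[i,0]))
th=ph-np.pi/2
A=np.c_[np.ones_like(th),np.sin(th),np.cos(th)]
if len(th)>8:
    s,_,_,_=np.linalg.lstsq(A,Ft*.055,rcond=None);e=Ft*.055-A@s
    print("drag",s[0],"amp",np.hypot(s[1],s[2]),"rms",e.std())
    # T=d+a*sin(th-th0), th0 = heavy side down
    th0=np.degrees(np.arctan2(-s[2],s[1]));print("theta heavy-down",th0%360)
E
python3 an.py
```

```text
t: 8.43
tcp_pos: [0.4548, -0.2747, 0.1264]
ft_force: [-1.8, 3.5, 11.2]
gripper_width: 0.0201
t: 8.68
tcp_pos: [0.4547, -0.2694, 0.1134]
ft_force: [-4.0, 4.2, 14.4]
gripper_width: 0.02
t: 8.93
tcp_pos: [0.4545, -0.2615, 0.1026]
ft_force: [-6.5, 0.7, 17.8]
gripper_width: 0.0201
t: 9.18
tcp_pos: [0.4544, -0.2515, 0.0943]
ft_force: [-8.6, -3.4, 18.6]
gripper_width: 0.02
t: 9.43
tcp_pos: [0.4541, -0.2397, 0.0886]
ft_force: [-9.4, -9.2, 13.0]
gripper_width: 0.0201
t: 9.68
tcp_pos: [0.4538, -0.226, 0.0857]
ft_force: [-8.1, -12.1, 5.0]
gripper_width: 0.02
[-0.22160191  0.14053094]
th 14.9  T 0.546 Nm  Fr -6.3  dr -0.05mm fx -1.8
th 29.6  T 0.575 Nm  Fr -10.8  dr -0.04mm fx -4.0
th 43.6  T 0.683 Nm  Fr -12.8  dr 0.05mm fx -6.5
th 57.1  T 0.713 Nm  Fr -13.8  dr 0.06mm fx -8.6
th 70.8  T 0.713 Nm  Fr -9.2  dr -0.01mm fx -9.4
th 85.4  T 0.685 Nm  Fr -4.0  dr 0.01mm fx -8.1
```

```bash
(python3 -m pendant '[[-0.0002,0.0048,0.0002,0],[-0.0002,0.0048,0.0006,0],[-0.0002,0.0047,0.001,0]]'
python3 -m pendant '[[-0.0002,0.0046,0.0014,0],[-0.0002,0.0044,0.0018,0],[-0.0002,0.0043,0.0022,0]]'
python3 -m pendant '[[-0.0001,0.004,0.0026,0],[-0.0001,0.0038,0.0029,0],[-0.0001,0.0035,0.0032,0]]'
python3 -m pendant '[[-0.0001,0.0032,0.0035,0],[-0.0001,0.0029,0.0038,0],[-0.0001,0.0026,0.004,0]]'
python3 -m pendant '[[0,0.0022,0.0043,0],[0,0.0018,0.0044,0],[0,0.0014,0.0046,0]]'
python3 -m pendant '[[0,0.001,0.0047,0],[0,0.0006,0.0048,0],[0,0.0002,0.0048,0]]') >> log.txt
python3 an.py
```

```text
[-0.22154919  0.14054352]
th 14.9  T 0.546 Nm  Fr -6.3  dr 0.00mm fx -1.8
th 29.6  T 0.575 Nm  Fr -10.8  dr 0.01mm fx -4.0
th 43.5  T 0.683 Nm  Fr -12.8  dr 0.10mm fx -6.5
th 57.1  T 0.713 Nm  Fr -13.8  dr 0.10mm fx -8.6
th 70.7  T 0.714 Nm  Fr -9.2  dr 0.02mm fx -9.4
th 85.4  T 0.686 Nm  Fr -4.0  dr 0.02mm fx -8.1
th 100.7  T 0.593 Nm  Fr -1.6  dr -0.11mm fx -3.6
th 116.3  T 0.576 Nm  Fr -0.3  dr -0.07mm fx -1.2
th 131.8  T 0.458 Nm  Fr -0.6  dr 0.02mm fx -0.1
th 147.2  T 0.447 Nm  Fr -1.5  dr 0.04mm fx 1.4
th 163.1  T 0.414 Nm  Fr -2.7  dr 0.14mm fx 0.5
th 178.5  T 0.288 Nm  Fr -5.4  dr 0.27mm fx -0.0
drag 0.39064881167208515 amp 0.28961590400123377 rms 0.033901310959662555
theta heavy-down 337.8731004261112
```

```bash
(python3 -m pendant '[[0,-0.0002,0.0048,0],[0,-0.0006,0.0048,0],[0,-0.001,0.0047,0]]'
python3 -m pendant '[[0,-0.0014,0.0046,0],[0,-0.0018,0.0044,0],[0,-0.0022,0.0043,0]]'
python3 -m pendant '[[0.0001,-0.0026,0.004,0],[0.0001,-0.0029,0.0038,0],[0.0001,-0.0032,0.0035,0]]'
python3 -m pendant '[[0.0001,-0.0035,0.0032,0],[0.0001,-0.0038,0.0029,0],[0.0001,-0.004,0.0026,0]]'
python3 -m pendant '[[0.0001,-0.0043,0.0022,0],[0.0001,-0.0044,0.0018,0],[0.0001,-0.0046,0.0014,0]]'
python3 -m pendant '[[0.0001,-0.0047,0.001,0],[0.0001,-0.0048,0.0006,0],[0.0001,-0.0048,0.0002,0]]') >> log.txt
python3 an.py | tail -9
```

```text
th 178.5  T 0.288 Nm  Fr -5.4  dr 0.15mm fx -0.0
th 193.6  T 0.196 Nm  Fr -6.1  dr 0.17mm fx 1.6
th 208.3  T 0.126 Nm  Fr -5.7  dr 0.22mm fx 2.0
th 222.8  T 0.118 Nm  Fr -2.7  dr 0.11mm fx 1.8
th 237.8  T 0.013 Nm  Fr 4.9  dr 0.02mm fx -1.2
th 253.7  T 0.058 Nm  Fr 8.9  dr -0.04mm fx -3.0
th 270.0  T 0.038 Nm  Fr 6.8  dr -0.05mm fx -3.4
drag 0.36659838469344486 amp 0.3211320993455532 rms 0.03257707213598414
theta heavy-down 340.888605428796
```

```bash
(python3 -m pendant '[[0.0001,-0.0048,-0.0002,0],[0.0001,-0.0048,-0.0006,0],[0.0001,-0.0047,-0.001,0]]'
python3 -m pendant '[[0.0001,-0.0046,-0.0014,0],[0.0001,-0.0044,-0.0018,0],[0.0001,-0.0043,-0.0022,0]]'
python3 -m pendant '[[0.0001,-0.004,-0.0026,0],[0.0001,-0.0038,-0.0029,0],[0.0001,-0.0035,-0.0032,0]]'
python3 -m pendant '[[0.0001,-0.0032,-0.0035,0],[0.0001,-0.0029,-0.0038,0],[0.0001,-0.0026,-0.004,0]]'
python3 -m pendant '[[0,-0.0022,-0.0043,0],[0,-0.0018,-0.0044,0],[0,-0.0014,-0.0046,0]]'
python3 -m pendant '[[0,-0.001,-0.0047,0],[0,-0.0006,-0.0048,0],[0,-0.0002,-0.0048,0]]') >> log.txt
python3 an.py | tail -9; tail -6 log.txt
```

```text
th 270.0  T 0.038 Nm  Fr 6.8  dr -0.04mm fx -3.4
th 285.6  T 0.072 Nm  Fr 4.3  dr -0.02mm fx -2.2
th 300.8  T 0.157 Nm  Fr 4.6  dr 0.02mm fx -1.5
th 315.7  T 0.306 Nm  Fr 3.3  dr -0.04mm fx -2.6
th 330.6  T 0.303 Nm  Fr 1.8  dr -0.06mm fx -3.1
th 345.4  T 0.390 Nm  Fr 0.9  dr 0.04mm fx -2.6
th 360.3  T 0.478 Nm  Fr -2.2  dr 0.07mm fx -3.2
drag 0.36818081560989546 amp 0.3208694533251821 rms 0.03266513572233658
theta heavy-down 340.2162263800411
gripper_width: 0.0199
t: 14.18
tcp_pos: [0.4548, -0.2765, 0.1403]
tool_rot: [0.708, 0.008, -0.008, -0.707]
ft_force: [-3.2, 2.2, 8.7]
gripper_width: 0.0202
```

```bash
(python3 -m pendant '[[0,0.0001,-0.0024,0],[0,0.0001,-0.0024,0],[0,0.0003,-0.0024,0],[0,0.0003,-0.0024,0],[0,0.0005,-0.0023,0],[0,0.0005,-0.0024,0]]'
python3 -m pendant '[[0,0.0007,-0.0023,0],[0,0.0007,-0.0023,0],[0,0.0009,-0.0022,0],[-0.0001,0.0009,-0.0022,0],[-0.0001,0.0011,-0.0021,0],[-0.0001,0.0011,-0.0022,0]]'
python3 -m pendant '[[-0.0001,0.0013,-0.002,0],[-0.0001,0.0013,-0.002,0],[-0.0001,0.0015,-0.0019,0],[-0.0001,0.0014,-0.0019,0],[-0.0001,0.0016,-0.0018,0],[-0.0001,0.0016,-0.0017,0]]'
python3 -m pendant '[[-0.0001,0.0018,-0.0016,0],[-0.0001,0.0017,-0.0016,0],[-0.0001,0.0019,-0.0015,0],[-0.0001,0.0019,-0.0014,0],[-0.0001,0.002,-0.0013,0],[-0.0001,0.002,-0.0013,0]]'
python3 -m pendant '[[-0.0001,0.0021,-0.0011,0],[-0.0001,0.0022,-0.0011,0],[-0.0001,0.0022,-0.0009,0],[-0.0001,0.0022,-0.0009,0],[-0.0001,0.0023,-0.0007,0],[-0.0001,0.0023,-0.0007,0]]'
python3 -m pendant '[[-0.0001,0.0024,-0.0005,0],[-0.0001,0.0023,-0.0005,0],[-0.0001,0.0024,-0.0003,0],[-0.0001,0.0024,-0.0003,0],[-0.0001,0.0024,-0.0001,0],[-0.0001,0.0024,-0.0001,0]]') >> log2.txt
sed 's/log.txt/log2.txt/' an.py > an2.py; python3 an2.py
```

```text
[-0.22157094  0.14058253]
th 15.0  T 0.561 Nm  Fr -4.8  dr -0.11mm fx -4.3
th 29.4  T 0.560 Nm  Fr -7.6  dr -0.08mm fx -4.9
th 43.2  T 0.671 Nm  Fr -10.1  dr 0.05mm fx -6.0
th 56.6  T 0.649 Nm  Fr -10.1  dr 0.08mm fx -6.7
th 70.2  T 0.665 Nm  Fr -5.5  dr 0.03mm fx -5.0
th 85.2  T 0.656 Nm  Fr 0.1  dr -0.02mm fx -3.1
```

```bash
(python3 -m pendant '[[-0.0001,0.0024,0.0001,0],[-0.0001,0.0024,0.0001,0],[-0.0001,0.0024,0.0003,0],[-0.0001,0.0024,0.0003,0],[-0.0001,0.0023,0.0005,0],[-0.0001,0.0024,0.0005,0]]'
python3 -m pendant '[[-0.0001,0.0023,0.0007,0],[-0.0001,0.0023,0.0007,0],[-0.0001,0.0022,0.0009,0],[-0.0001,0.0022,0.0009,0],[0,0.0021,0.0011,0],[0,0.0022,0.0011,0]]'
python3 -m pendant '[[0,0.002,0.0013,0],[0,0.002,0.0013,0],[0,0.0019,0.0015,0],[0,0.0019,0.0014,0],[0,0.0018,0.0016,0],[0,0.0017,0.0016,0]]'
python3 -m pendant '[[0,0.0016,0.0018,0],[0,0.0016,0.0017,0],[0,0.0015,0.0019,0],[0,0.0014,0.0019,0],[0,0.0013,0.002,0],[0,0.0013,0.002,0]]'
python3 -m pendant '[[0,0.0011,0.0021,0],[0,0.0011,0.0022,0],[0,0.0009,0.0022,0],[0,0.0009,0.0022,0],[0,0.0007,0.0023,0],[0,0.0007,0.0023,0]]'
python3 -m pendant '[[0,0.0005,0.0024,0],[0,0.0005,0.0023,0],[0,0.0003,0.0024,0],[0,0.0003,0.0024,0],[0,0.0001,0.0024,0],[0,0.0001,0.0024,0]]') >> log2.txt
python3 an2.py
```

```text
[-0.22153289  0.14059449]
th 15.0  T 0.561 Nm  Fr -4.8  dr -0.07mm fx -4.3
th 29.4  T 0.560 Nm  Fr -7.6  dr -0.05mm fx -4.9
th 43.2  T 0.671 Nm  Fr -10.1  dr 0.08mm fx -6.0
th 56.6  T 0.649 Nm  Fr -10.1  dr 0.11mm fx -6.7
th 70.2  T 0.665 Nm  Fr -5.5  dr 0.06mm fx -5.0
th 85.1  T 0.656 Nm  Fr 0.1  dr -0.01mm fx -3.1
th 101.0  T 0.606 Nm  Fr 1.6  dr -0.10mm fx 1.5
th 116.9  T 0.569 Nm  Fr 1.6  dr -0.07mm fx 3.4
th 132.5  T 0.524 Nm  Fr 2.3  dr 0.02mm fx 2.4
th 147.6  T 0.434 Nm  Fr 0.3  dr 0.09mm fx 3.8
th 163.1  T 0.425 Nm  Fr -0.7  dr 0.11mm fx 4.2
th 178.4  T 0.273 Nm  Fr -2.0  dr 0.15mm fx 5.0
drag 0.3918432203635532 amp 0.2706184250904246 rms 0.02451106205032867
theta heavy-down 339.5869841290446
```

```bash
(python3 -m pendant '[[0,-0.0001,0.0024,0],[0,-0.0001,0.0024,0],[0,-0.0003,0.0024,0],[0,-0.0003,0.0024,0],[0,-0.0005,0.0023,0],[0,-0.0005,0.0024,0]]'
python3 -m pendant '[[0,-0.0007,0.0023,0],[0,-0.0007,0.0023,0],[0,-0.0009,0.0022,0],[0.0001,-0.0009,0.0022,0],[0.0001,-0.0011,0.0021,0],[0.0001,-0.0011,0.0022,0]]'
python3 -m pendant '[[0.0001,-0.0013,0.002,0],[0.0001,-0.0013,0.002,0],[0.0001,-0.0015,0.0019,0],[0.0001,-0.0014,0.0019,0],[0.0001,-0.0016,0.0018,0],[0.0001,-0.0016,0.0017,0]]'
python3 -m pendant '[[0.0001,-0.0018,0.0016,0],[0.0001,-0.0017,0.0016,0],[0.0001,-0.0019,0.0015,0],[0.0001,-0.0019,0.0014,0],[0.0001,-0.002,0.0013,0],[0.0001,-0.002,0.0013,0]]'
python3 -m pendant '[[0.0001,-0.0021,0.0011,0],[0.0001,-0.0022,0.0011,0],[0.0001,-0.0022,0.0009,0],[0.0001,-0.0022,0.0009,0],[0.0001,-0.0023,0.0007,0],[0.0001,-0.0023,0.0007,0]]'
python3 -m pendant '[[0.0001,-0.0024,0.0005,0],[0.0001,-0.0023,0.0005,0],[0.0001,-0.0024,0.0003,0],[0.0001,-0.0024,0.0003,0],[0.0001,-0.0024,0.0001,0],[0,-0.0024,0.0001,0]]'
python3 -m pendant '[[0,-0.0024,-0.0001,0],[0,-0.0024,-0.0001,0],[0,-0.0024,-0.0003,0],[0,-0.0024,-0.0003,0],[0,-0.0023,-0.0005,0],[0,-0.0024,-0.0005,0]]'
python3 -m pendant '[[0,-0.0023,-0.0007,0],[0,-0.0023,-0.0007,0],[0,-0.0022,-0.0009,0],[0,-0.0022,-0.0009,0],[0,-0.0021,-0.0011,0],[0,-0.0022,-0.0011,0]]'
python3 -m pendant '[[0,-0.002,-0.0013,0],[0,-0.002,-0.0013,0],[0,-0.0019,-0.0015,0],[0,-0.0019,-0.0014,0],[0,-0.0018,-0.0016,0],[0,-0.0017,-0.0016,0]]') >> log2.txt
python3 an2.py|tail -11; cat log.txt log2.txt > log3.txt;sed 's/log.txt/log3.txt/' an.py > an3.py; python3 an3.py | tail -4; tail -5 log2.txt
```

```text
th 193.7  T 0.209 Nm  Fr -1.3  dr 0.11mm fx 5.5
th 208.6  T 0.169 Nm  Fr -1.7  dr 0.06mm fx 4.8
th 223.2  T 0.107 Nm  Fr 0.9  dr 0.10mm fx 4.6
th 238.0  T 0.100 Nm  Fr 5.0  dr -0.00mm fx 2.8
th 253.8  T 0.104 Nm  Fr 8.9  dr -0.07mm fx 0.8
th 269.9  T 0.115 Nm  Fr 8.7  dr -0.06mm fx -0.8
th 285.5  T 0.081 Nm  Fr 5.7  dr -0.07mm fx 0.9
th 300.6  T 0.167 Nm  Fr 3.8  dr -0.03mm fx 2.0
th 315.4  T 0.254 Nm  Fr 2.7  dr 0.01mm fx 2.9
drag 0.37461602628567753 amp 0.29243322806784977 rms 0.023827055738461847
theta heavy-down 341.9407654755808
th 660.6  T 0.167 Nm  Fr 3.8  dr -0.01mm fx 2.0
th 675.4  T 0.254 Nm  Fr 2.7  dr 0.02mm fx 2.9
drag 0.37158688654956296 amp 0.3066902082852144 rms 0.031034372429232928
theta heavy-down 340.9806353618411
t: 24.68
tcp_pos: [0.4544, -0.2606, 0.1792]
tool_rot: [0.708, 0.009, -0.008, -0.706]
ft_force: [2.9, 1.3, 5.2]
gripper_width: 0.02
```

```bash
python3 -m pendant '[[0,-0.0016,-0.0018,0],[0,-0.0016,-0.0018,0],[0,-0.0015,-0.0019,0],[0,-0.0014,-0.0019,0],[0,-0.0013,-0.002,0],[0,-0.0013,-0.002,0]]' | tee -a log3.txt
python3 -m pendant '[[0,-0.0011,-0.0021,0],[0,-0.0011,-0.0022,0],[0,-0.0009,-0.0022,0],[0,-0.0005,-0.0012,0],[0,0,0,0],[0,0,0,0],[0,0,0,0],[0,0,0,0]]'|tee last.txt
python3 an3.py | tail -3
python3 -c "
import numpy as np
y,z=eval(open('last.txt').read().split('tcp_pos: ')[1].split('\n')[0])[1:]
print(np.degrees(np.arctan2(-(y+.2215),z-.1406))-90)"
```

```text
t: 25.18
tcp_pos: [0.4546, -0.2692, 0.1679]
tool_rot: [0.708, 0.009, -0.008, -0.706]
ft_force: [2.7, 1.4, 5.5]
gripper_width: 0.0201
t: 25.85
tcp_pos: [0.4546, -0.2729, 0.1599]
tool_rot: [0.708, 0.009, -0.007, -0.706]
ft_force: [4.1, 0.1, 6.1]
gripper_width: 0.0201
th 690.2  T 0.301 Nm  Fr 1.5  dr 0.03mm fx 2.7
drag 0.37126956751852214 amp 0.306797963788335 rms 0.030752855465127935
theta heavy-down 341.0973378260338
-20.580473177819
```

```bash
python3 -m pendant '[[0,-0.0003,-0.001,0],[0,-0.0003,-0.001,0],[0,0,0,0],[0,0,0,0],[0,0,0,0],[0,0,0,0],[0,0,0,0],[0,0,0,0],[0,0,0,0],[0,0,0,0],[0,0,0,0],[0,0,0,0]]'|tee last.txt
python3 -c "
import numpy as np
y,z=eval(open('last.txt').read().split('tcp_pos: ')[1].split('\n')[0])[1:]
print(np.degrees(np.arctan2(-(y+.2215),z-.1406))-90)"
python3 look.py top7
python3 -c "
from h import *
cv2.imwrite('pics/scene7.png',eyes.snapshot('scene')[:,:,::-1])"
```

```text
t: 26.85
tcp_pos: [0.4547, -0.2736, 0.158]
tool_rot: [0.708, 0.009, -0.007, -0.706]
ft_force: [3.7, -0.6, 5.1]
gripper_width: 0.0203
-18.46793429971136
red rows 189 202 tip col 399.2
white col 392.4402390438247 row 200.42762284196547 1506.0
```

View pics/top7.png

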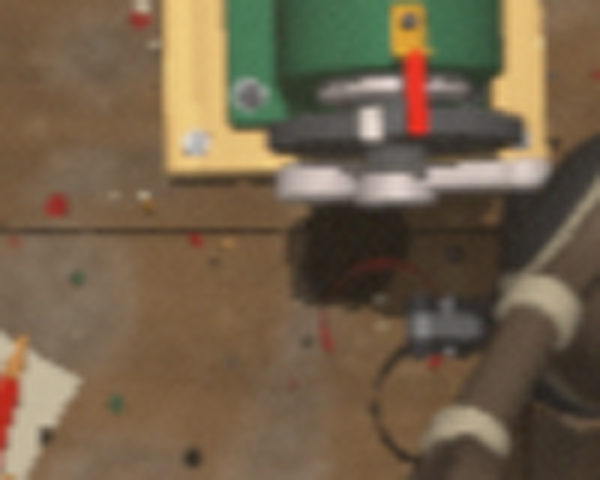

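View pics/scene7.png

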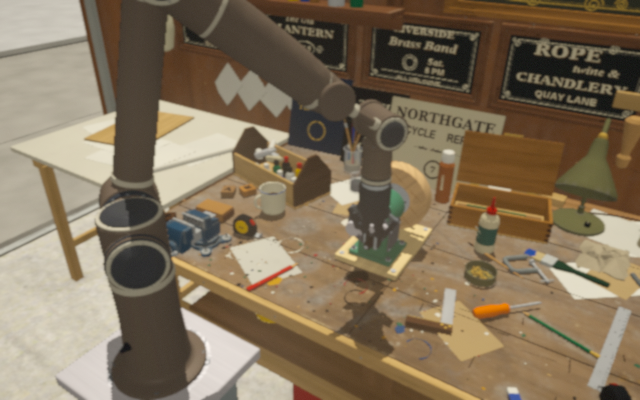

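In the top view the notch sits at zoomed pixel (372,123), left of the pointer tip at (417,130). That is about 18° short of the pointer and agrees with the tool reading of −18.5°. The scene view shows the handle still gripped and everything else where it was. The spindle is at rest, so I'm handing in.

```bash
python3 -c "
from bench import robot
print(robot.hand_in())"
```

```text
the job is handed in; nothing more can be done
None
```

I handed the job in at about 27 s, with the gripper still holding the crank handle and the blank's heavy side, as felt, straight down.

- **Notch stop:** I turned the crank clockwise only and brought the notch under the red pointer. I held it there for just over a second. At the stop the notch was hidden under the pointer in the top view, and the handle's path put it within about 1° of exact.
- **Feeling the weight:** I then cranked almost two turns clockwise, reading the force every 15°. It went heaviest near 70° past the notch and lightest near 250°. The fit gave a drag of about 0.37 N m and a heavy-side pull of about 0.31 N m, at the top of the stated range. The fast and slow turns put "heavy side down" at 340.2° and 341.9°, and about 341° together.
- **Final position:** the spindle stopped at about 341.5° of the second turn. The final top picture, with the notch about 18° before the pointer, agrees with the arm's reading.
- **Bench:** nothing else appears to have moved in the last scene picture.

**Remaining doubt:** a small offset in the force sensor could shift the felt direction by a few degrees. I did not correct for it, because correcting would have pushed the pull above the stated range. The vision-only axis position was about 3.5 mm off sideways, so I used the circle traced by the handle instead.

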